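# Open the wok burner's gas cock with its loose square key

### The job

Open the gas to the wok burner: lift the square key out of its wooden block, feel for the recessed socket under the round opening of the steel cock box beside the burner, seat the key fully home in it, and turn it anticlockwise (seen from above) until the cock meets its open stop. Press and turn gently, never forcing the key against the cock or its stop, leave the key standing seated in the open cock, and do not disturb the other things on the counter.

Things in the scene. Friction and masses are not known exactly. Their poses are not given: they have to be found in the camera images.
- key: loose dark steel key, 190 g, upright in the wooden block. Origin: centre of its foot, z up along the key. Square shank 12 x 12 mm (faces square to its x and y) from z 0 to 45 mm, foot edges chamfered 1 mm; round collar 30 mm across, z 45 to 50 mm; flat grip z 50 to 94 mm, 46 mm wide along x, 10 mm thick along y: pinch it across the thickness. Any of four quarter positions fits the socket.
- key_block: wooden block fixed on the counter, 70 x 70 x 50 mm, origin at the centre of its underside, z up. The key hangs by its collar on the top of the block, its shank loose in a round hole 20 mm across; its yaw varies.
- cock_box: fixed stainless gas cock box, 136 x 136 x 65 mm high, beside the wok burner and piped to it on its -y side. Origin on the counter under the centre of the round opening in its top plate, z up. A key fully home has its foot at z 33 mm in this frame. It may be let go there and taken again. The contact force between key and cock, summed over all points, must stay under 80 N: touch at 20 mm/s or less, stop at 5 to 10 N, turn with under 0.4 N m.
- plug (a joint): angle of the cock plug (rad), growing anticlockwise seen from above; 0 = hard shut, 1.571 = open stop (rigid). At 0 the socket's sides are parallel to the cock box's x and y; they turn with the plug. Starts 0.05 to 0.3; about 0.15 N m of friction; stays where left. The key has 0.13 rad of play to either side in the socket. Turn about the socket's own axis, ending within 0.1 rad of the stop, or as soon as it is felt.
- lunch_box: stainless lunch box with clip-down lid, 136 x 205 x 60 mm, loose bystander; origin under its centre.
- skimmer: steel mesh skimmer lying flat between the cock box and the key block, head 116 mm across, handle to 275 mm from the head's centre along its +x, 18 mm high; loose bystander; origin under the head's centre.
- teacup: white ceramic teacup, 76 mm across, 58 mm high; loose bystander; origin under its centre.
- wood_lid: round wooden lid 200 mm across with a bar handle, 43 mm high; loose bystander; origin under its centre.
- bowl: blue plastic bowl 150 mm across, 60 mm high; loose bystander; origin under its centre.
- dish: small white ceramic sauce dish, 90 mm across, 20 mm high; loose bystander; origin under its centre.
- opening (a point): centre of the round opening, 56 mm across, at the top of the box's 6 mm plate. Flat brass plug face 12 mm below it, with a square socket 13.5 mm wide and 20 mm deep (floor 32 mm below this point), its mouth sharp. The cock hangs on its pipe: the socket's axis is off this centre by up to 7 mm along the box's x and up to 7 mm along its y, new each time, and must be felt for; it does not shift when touched.
- pan_ring (a point): centre of the wok burner's pan ring at its top, 138 mm above the counter; ring 250 mm across. Burner housing 280 x 280 mm, square to the cock box, its top 93 mm above the counter, its near side 105 mm from the opening's centre. Fixed, part of the cock box's fitting.
Mind the look-alikes: they are no part of the job. Of the things shaped like the key, the steel one is meant.

How it is judged:
On the way, in this order (a step that is already met when the one before it is completed fails the run):
1. the key is seated fully home in the socket, the cock not yet open (z of key in the frame of cock_box below 0.0365 m and horizontal distance between key and cock_box below 0.0125 m and angle between the z axis of key and the z axis of cock_box, either way round below 0.12 rad and value of joint plug below 1.2 rad), for 0.2 s.
2. the cock is turned to its open stop, the key still home (z of key in the frame of cock_box below 0.0365 m and value of joint plug above 1.45 rad), for 0.2 s.
At the end, for the whole second after the job is handed in: the cock stands at its open stop (plug within 0.12 rad of it), the key stands upright (within 7 degrees) and fully home in the socket (foot within 3.5 mm of the socket floor), let go and at rest (all of step 2 and horizontal distance between key and cock_box below 0.0125 m and angle between the z axis of key and the z axis of cock_box, either way round below 0.12 rad and linear speed of key below 0.02 m/s and angular speed of key below 0.2 rad/s); the robot touches nothing.
It fails at once if the key is forced: it bears on the cock or its box with more than 80 N (contact force between key and cock_box above 80 N).
It fails at once if the gripper bears on the cock box or burner with more than 20 N (contact force between the arm and cock_box above 20 N).
It fails at once if a bystander is shifted by more than 25 mm (distance of any of lunch_box, skimmer, teacup, wood_lid, bowl, dish from where it was at the start of the episode above 0.025 m).
It also fails if it takes over 70 s, if anything falls off the work surface, if the arm or the gripper's body presses on something with over 40 N, if the wrist force passes 120 N, or if a joint passes its speed limit or range.

### The arm

A 7-joint arm with a two-finger parallel gripper is mounted at the origin on the work surface. World frame = base frame: x ahead of the robot, y to its left, z up, the work surface at z = 0. Lengths are in m, angles in rad, forces in N, time in s.
With the tool pointing down it reaches from about 0.4 to 0.875 m from the base axis. Payload 4.4 kg.
Tool frame: the origin (TCP) lies where the fingers leave the gripper's body, on its centre line; the fingertips stand 73 mm ahead of it and the grasp point (between the pads) lies 54 mm ahead of it (pinch_z is the distance from the TCP to the grasp point, in m); z points along the fingers, y is the line along which they close (so a half turn about z gives the same grasp; the last joint's range is limited). The gripper opens to 85 mm and grips with 20 to 120 N. Pads are 22 mm wide; open, the fingers measure 114 mm over their backs; the gripper's body (76 mm by 85 mm) begins 54 mm behind the grasp point. The pads swing forward as they close: fully open they stand 13 mm farther back than shut.
Start: joints at [-1.206, 0.628, 0.038, 1.517, -0.027, 0.996, -0.02], TCP at [0.271, 0.591, 0.304] pointing down, gripper open.
Joint ranges: [-3.06, 3.06], [-0.37, 2.12], [-1.25, 1.32], [0.18, 2.47], [-1.1, 4.24], [0.23, 1.98], [-2.94, 2.94]. Speed limits (rad/s): [2.57, 2.57, 3.14, 3.14, 3.14, 3.14, 3.14].

### API

Orientations are given as a unit quaternion [w, x, y, z].
In Python, from workcell import * gives the robot as it stands. The module is installed in compiled form; this text tells all that it offers.
- The arm moves only by the shell command python3 -m crank 'ROWS' [OPENING] [FORCE]. ROWS is JSON, a list of rows, each a list of 2 entries, a list of its own where there are three numbers: the shift along the tool's x, y, z in units of 0.15 m (1.0 is 0.15 m), then the turn about the tool's z in units of pi rad (1.0 is pi rad). In form: [[[dx, dy, dz], yaw], ...]. A call has 1 to 10 rows; each row shifts and turns the commanded pose from where the row before left it, along the tool's axes as they then stand; what a row does not reach is not made up. A row lasts 1/8 s, in which the tool goes at most 62.5 mm and 10.7 degrees, less where a joint would pass 70% of its speed; a pose out of reach is approached as far as the arm can. A call with a number of a shift or a turn outside -1 to 1 is refused whole. A call with a gripper value outside its range is refused whole. OPENING is the closure, from -1 (fully open) to 1 (shut), so that 0 is half open, set as the call begins (- or left out, the last holds). The fingers move at their own pace and stop on an object; FORCE is the grip in N (left out, the last holds). Time passes only in rows, so rows that do not move let the fingers close. It gives the time, the measured TCP pose, the force, the opening and the grip force at its end, in the units of the state.
- read_state(): the state, without advancing time (a new reading comes with each control period).
- grab_frame(name): name is "scene" or "top" or "wrist"; returns (picture, depth): 420x560x3 uint8, red, green, blue; 420x560 float32, m along the optical axis (not along the pixel's ray), 0 where there is no reading.
- camera_model(name): a dict with "camera_matrix" (3x3 intrinsics, pixels), "eye" and "rotation" of the camera in the world. Camera axes: x right, y up, looking along -z (the intrinsics and any distortion apply to the point x, -y, -z); pixel columns grow to the right and rows downward; lengths in m; the calibration is good to about 2 mm. A picture is of the moment at which its call begins: read the wrist's pose just before it. camera_model takes no time and is no camera call; for the wrist camera it gives the pose at the moment of the call.
- job_done(): hands the job in; it is judged then, once.
Trained networks look in the newest picture that a camera, given by its name, has taken for a name from the list of things; names that differ only in an ending like _2 or _b are one class to them, and where a whole thing is asked for, a point or a joint stands for the part that bears it (a point fixed in the world has none). Each returns a list of dicts, best first, with "confidence" (0 to 1); they miss things now and then, are a little off and sometimes report something else, mostly with a low value. They report only what shows in the picture. A call takes as long as a camera call. They do not tell look-alikes from the thing itself.
- cut_out(label, camera): "pixels" (420x560 bool, what is visible of it) and "uv" ([column, row] in pixels, amid what is visible of it).
The state is a dict: "clock": time; "joint_positions": joint angles; "joint_velocities": joint speeds; "effort": joint torques, N m; "position": TCP position; "tcp_rot": TCP orientation; "ft_force": force on the tool from outside, world axes, zero at the start; "wrist_torque": the same for the moment, N m; "grip_width": finger opening in m; "grasp_force": force on a finger pad.
Only numpy, scipy, OpenCV 4.12 (cv2) and the standard library are available. Lean on these libraries where they do the work, as an engineer would, in place of code of your own. Each camera call takes 0.05 s, during which the arm holds its last target. There are 200 camera calls.

## Working session

There is one attempt and no reset: what is moved stays moved. The work goes in short steps, Python scripts to look and compute and a shell command to move; the robot and the scene stay as the last step left them, time stands still between calls to the robot, and variables do not carry over. Pictures are saved under pics/ and viewed, at most 10 in all, crops included, and the job is handed in when it is done.

```bash
mkdir -p pics
cat > h.py <<'E'
from workcell import *
import numpy as np, cv2
def world(cam,u,v,z=None,d=None):
    m=camera_model(cam);K=np.array(m["camera_matrix"]);R=np.array(m["rotation"]);e=np.array(m["eye"])
    r=np.array([(u-K[0,2])/K[0,0],-(v-K[1,2])/K[1,1],-1.0])
    w=R@r
    return e+w*(d if d is not None else (z-e[2])/w[2])
def cloud(cam,depth):
    m=camera_model(cam);K=np.array(m["camera_matrix"]);R=np.array(m["rotation"]);e=np.array(m["eye"])
    v,u=np.mgrid[:420,:560]
    r=np.stack([(u-K[0,2])/K[0,0],-(v-K[1,2])/K[1,1],-np.ones(u.shape)],-1)*depth[...,None]
    return r@R.T+e
E
python3 - <<'E'
from h import *
s=read_state();print({k:np.round(v,3) for k,v in s.items()})
for c in("top","scene"):
    p,d=grab_frame(c);cv2.imwrite(f"pics/{c}0.png",p[...,::-1]);np.save(f"pics/{c}_d.npy",d)
    m=camera_model(c);print(c,np.round(m["eye"],3),[k for k in m])
    X=cloud(c,d)
    for n in("key","key_block","cock_box","skimmer","opening"):
        for o in cut_out(n,c)[:4]:
            P=X[o["pixels"]&(d>0)];print(n,round(o["confidence"],2),np.round(o["uv"]),o["pixels"].sum(),np.round(np.median(P,0),3),np.round(P[:,2].max(),3))
E
```

```text
{'clock': np.float64(0.0), 'joint_positions': array([-1.206,  0.629,  0.038,  1.518, -0.027,  0.996, -0.02 ]), 'joint_velocities': array([-0.   , -0.001, -0.001, -0.002,  0.   , -0.   , -0.001]), 'effort': array([ 0.0000e+00, -5.6340e+01,  1.2260e+00, -1.9344e+01,  1.1000e-02,
        1.1000e-02,  0.0000e+00]), 'position': array([0.271, 0.59 , 0.303]), 'tcp_rot': array([-0.   ,  0.214,  0.977, -0.001]), 'ft_force': array([-0.366, -0.638,  0.098]), 'wrist_torque': array([ 0.038,  0.005, -0.   ]), 'grasp_force': np.float64(0.0), 'grip_width': np.float64(0.086)}
top [0.332 0.068 1.156] ['camera_matrix', 'eye', 'rotation']Traceback (most recent call last):
  File "<stdin>", line 6, in <module>
  File "h.py", line 12, in cloud
    return r@R.T+e
           ~^~~~
ValueError: matmul: Input operand 1 has a mismatch in its core dimension 0, with gufunc signature (n?,k),(k,m?)->(n?,m?) (size 4 is different from 3)
```

Rotation is a quaternion.

```bash
sed -i 's/R=np.array(m\["rotation"\])/R=Q(m["rotation"])/; 2a from scipy.spatial.transform import Rotation\ndef Q(q): return Rotation.from_quat(np.roll(q,-1)).as_matrix()' h.py
python3 - <<'E'
from h import *
for c in("top","scene"):
    p,d=grab_frame(c);cv2.imwrite(f"pics/{c}0.png",p[...,::-1]);np.save(f"pics/{c}_d.npy",d)
    m=camera_model(c);print(c,np.round(m["eye"],3),np.round(m["rotation"],3))
    X=cloud(c,d)
    for n in("key","key_block","cock_box","skimmer","opening"):
        for o in cut_out(n,c)[:4]:
            P=X[o["pixels"]&(d>0)];print(n,round(o["confidence"],2),np.round(o["uv"]),o["pixels"].sum(),np.round(np.median(P,0),3),np.round(P[:,2].max(),3))
E
```

```text
top [0.332 0.068 1.156] [ 0.715  0.082 -0.081 -0.689]
key 0.47 [197. 251.] 133 [0.472 0.28  0.089] 0.097
key_block 0.84 [227. 223.] 725 [0.56  0.211 0.05 ] 0.104
cock_box 0.56 [389. 189.] 14616 [ 0.652 -0.224  0.095] 0.146
cock_box 0.3 [305. 161.] 612 [0.748 0.001 0.024] 0.064
skimmer 0.76 [276. 274.] 1009 [0.43  0.085 0.011] 0.024
opening 0.94 [397. 189.] 14379 [ 0.652 -0.224  0.095] 0.146
scene [ 1.129 -0.551  0.657] [0.811 0.447 0.174 0.336]
key 0.7 [312. 181.] 328 [0.469 0.282 0.062] 0.1
key 0.55 [325. 196.] 228 [0.565 0.213 0.078] 0.1
key 0.53 [335. 169.] 1020 [0.447 0.446 0.039] 0.063
key_block 0.64 [322. 214.] 686 [0.583 0.193 0.036] 0.054
cock_box 0.71 [219. 326.] 26459 [ 0.723 -0.286  0.094] 0.141
skimmer 0.67 [270. 222.] 485 [0.461 0.083 0.012] 0.066
opening 0.75 [220. 327.] 26642 [ 0.722 -0.286  0.094] 0.141
```

View pics/top0.png

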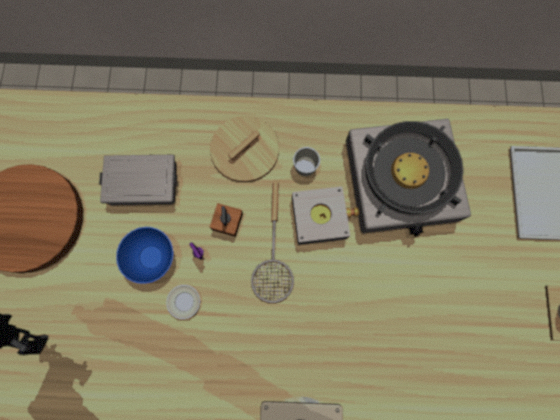

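View pics/scene0.png

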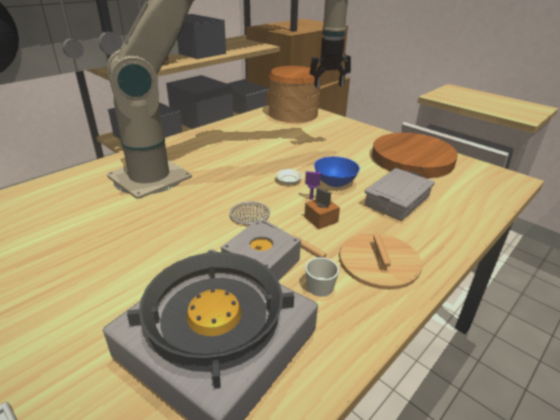

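The top view shows the dark steel key in the block at about (226,216). The purple look-alike is at (197,251). The cock box's opening is at (321,215), the burner is to its right, and the skimmer lies between block and box at u≈275. Next I measure the box, opening and key from depth.

Run:
```python
from h import *
d=np.load("pics/top_d.npy");X=cloud("top",d);v,u=np.mgrid[:420,:560]
a=(abs(u-321)<40)&(abs(v-215)<40)&(X[...,2]>.058)&(X[...,2]<.072)
n,l,st,c=cv2.connectedComponentsWithStats(a.astype(np.uint8));i=1+np.argmax(st[1:,4]);P=X[l==i]
print("box",cv2.minAreaRect((P[:,:2]*1000).astype(np.float32)),np.median(P[:,2]))
h=(np.hypot(u-321,v-215)<18)&(X[...,2]<.059);P=X[h];print("hole",h.sum(),P.mean(0),np.median(P[:,2]))
img=cv2.imread("pics/top0.png");hsv=cv2.cvtColor(img,cv2.COLOR_BGR2HSV)
y=(np.hypot(u-321,v-215)<16)&(hsv[...,1]>110);print("brass",y.sum(),world("top",u[y].mean(),v[y].mean(),z=.053))
b=(abs(u-227)<25)&(abs(v-220)<25);
k=b&(X[...,2]>.07);P=X[k];print("key",k.sum(),P.mean(0),P[:,2].max(),cv2.minAreaRect((P[:,:2]*1000).astype(np.float32)))
k=b&(X[...,2]>.043)&(X[...,2]<.057);P=X[k];print("block",k.sum(),cv2.minAreaRect((P[:,:2]*1000).astype(np.float32)))
# burner top
k=(u>340)&(u<480)&(v>110)&(v<240)&(abs(X[...,2]-.093)<.006);P=X[k];print("burner",cv2.minAreaRect((P[:,:2]*1000).astype(np.float32)))
R=Q(read_state()["tcp_rot"]);print(np.round(R,3)); print(np.round(Q(camera_model("wrist")["rotation"]),3),camera_model("wrist")["eye"],read_state()["position"],camera_model("wrist")["camera_matrix"])
```

```text
box ((585.582763671875, -38.18572998046875), (137.1610565185547, 136.75875854492188), 8.791472434997559) 0.06568747882698678
hole 328 [ 0.58764557 -0.03905975  0.05246459] 0.05338762179755352
brass 264 [ 0.58851526 -0.03972504  0.053     ]
key 100 [0.54121739 0.20000307 0.20103756] 1.156235392991648 ((456.13775634765625, 152.71762084960938), (299.1748046875, 24.299270629882812), 29.80637550354004)
block 574 ((566.557861328125, 215.61358642578125), (70.5721435546875, 71.3792953491211), 76.69505310058594)
burner ((701.4462890625, -266.6761474609375), (279.73291015625, 279.4369812011719), 8.870951652526855)
[[-0.909  0.418 -0.   ]
 [ 0.418  0.909 -0.   ]
 [ 0.    -0.    -1.   ]]
[[ 0.419 -0.876 -0.241]
 [ 0.908  0.404  0.111]
 [ 0.    -0.265  0.964]] [0.20916249 0.61832437 0.37503491] [0.27142032 0.59061818 0.30390814] [[323.15425065   0.         277.3117745 ]
 [  0.         323.15425065 210.55725583]
 [  0.           0.           1.        ]]
```

```bash
python3 -m crank '[[[-0.354,-0.182,0],0],[[-0.354,-0.182,0],0],[[-0.354,-0.182,0],0],[[-0.354,-0.182,0],0],[[-0.354,-0.182,0],0],[[-0.354,-0.182,0],0],[[-0.354,-0.182,0],0],[[-0.354,-0.182,0],0],[[0,0,0],0],[[0,0,0],0]]' -1
python3 - <<'E'
from h import *
s=read_state();print(s["position"],s["ft_force"])
p,d=grab_frame("wrist");cv2.imwrite("pics/w1.png",p[...,::-1]);X=cloud("wrist",d)
m=(X[...,2]>.07)&(X[...,2]<.13)&(d>0)&(np.hypot(X[...,0]-.566,X[...,1]-.215)<.045);P=X[m]
print(m.sum(),P.mean(0),np.percentile(P[:,2],[50,95]))
t=m&(X[...,2]>.09);P=X[t];r=cv2.minAreaRect((P[:,:2]*1000).astype(np.float32));print(t.sum(),P.mean(0),r)
m=(abs(X[...,2]-.05)<.005)&(np.hypot(X[...,0]-.566,X[...,1]-.215)<.06)&(d>0);print(cv2.minAreaRect((X[m][:,:2]*1000).astype(np.float32)))
E
```

```text
clock: 1.9
position: [0.566, 0.2151, 0.3038]
tcp_rot: [-0.0, 0.214, 0.977, 0.0]
ft_force: [-0.6, 0.7, -1.2]
grip_width: 0.0856
grasp_force: 0.0
[0.56595131 0.21509575 0.30380561] [-0.55739281  0.66082191 -1.18192434]
723 [0.55943951 0.2194594  0.09615745] [0.09938014 0.10092611]
609 [0.56024173 0.21898254 0.09912213] ((561.2498168945312, 218.54193115234375), (45.569122314453125, 10.251358032226562), 6.623769283294678)
((561.55859375, 218.64898681640625), (70.08966827392578, 70.26944732666016), 76.23292541503906)
```

View pics/w1.png

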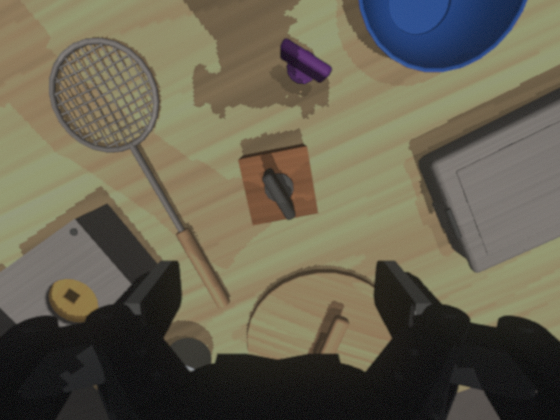

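The dark steel key stands in the block at about (280,190), lying 6.6° off world x, and the brass plug's socket mouth is even visible at (72,296). I turn the gripper 31° to match and descend.

```bash
python3 -m crank '[[[0.038,0.008,0],0],[[0,0,0.1],-0.058],[[0,0,0.2],-0.058],[[0,0,0.2],-0.058],[[0,0,0.2],0],[[0,0,0.2],0],[[0,0,0.14],0],[[0,0,0.08],0],[[0,0,0],0],[[0,0,0],0]]' -1
python3 -c "
from h import *
s=read_state();print(s['position'],np.round(Q(s['tcp_rot']),3))"
```

```text
clock: 3.2
position: [0.5619, 0.2189, 0.1368]
tcp_rot: [0.001, -0.058, 0.998, 0.0]
ft_force: [0.7, 0.1, 0.9]
grip_width: 0.0853
grasp_force: 0.0
[0.56189381 0.21887588 0.13681883] [[-0.993 -0.116  0.001]
 [-0.116  0.993  0.001]
 [-0.002  0.001 -1.   ]]
```

```bash
python3 -m crank '[[[0,0,0],0],[[0,0,0],0],[[0,0,0],0],[[0,0,0],0],[[0,0,0],0],[[0,0,0],0],[[0,0,0],0],[[0,0,0],0]]' 1 60
```

```text
clock: 4.2
position: [0.5616, 0.2183, 0.136]
tcp_rot: [0.0, -0.058, 0.998, 0.0]
ft_force: [-1.1, -1.1, 3.0]
grip_width: 0.0092
grasp_force: 58.8
```

```bash
python3 -m crank '[[[0,0,-0.07],0],[[0,0,-0.2],0],[[0,0,-0.2],0],[[0,0,-0.2],0],[[-0.14,-0.43,0],0],[[-0.14,-0.43,0],0],[[-0.14,-0.43,0],0],[[-0.14,-0.43,0],0],[[0,0,0],0],[[0,0,0],0]]'
python3 - <<'E'
from h import *
s=read_state();print(s["position"],s["ft_force"])
p,d=grab_frame("wrist");cv2.imwrite("pics/w2.png",cv2.resize(p[...,::-1],(800,600),interpolation=cv2.INTER_CUBIC));cv2.imwrite("pics/w2raw.png",p[...,::-1]);np.save("pics/w2d.npy",d);np.save("pics/w2X.npy",cloud("wrist",d))
E
```

```text
clock: 5.45
position: [0.6653, -0.0087, 0.2361]
tcp_rot: [-0.001, -0.058, 0.998, 0.001]
ft_force: [-0.4, 0.6, -1.3]
grip_width: 0.0092
grasp_force: 59.1
[ 0.66527583 -0.00869665  0.23605618] [-0.44230895  0.62048963 -1.32754966]
```

View pics/w2.png

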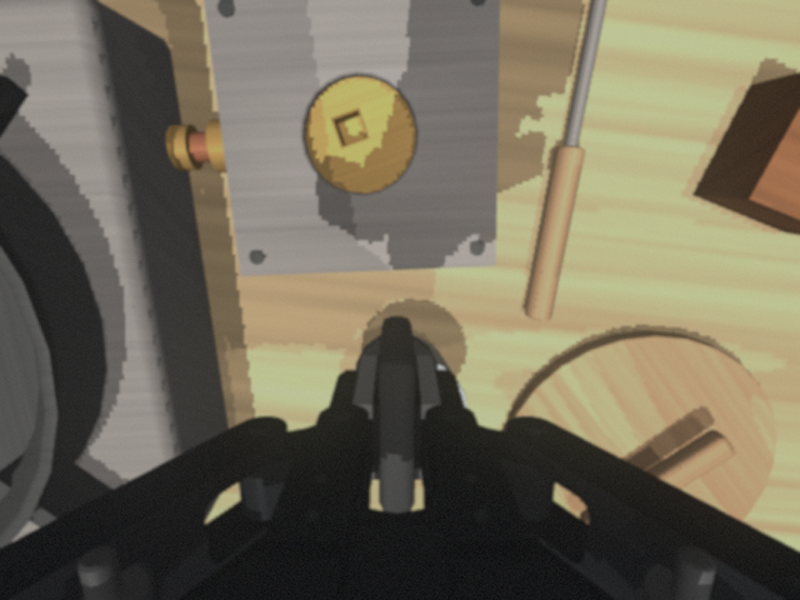

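The socket mouth shows at about (351,127) of this 800-wide view, off-centre in the opening, and the key's foot at (397,322). I enlarge both.

Run:
```python
from h import *
p=cv2.imread("pics/w2raw.png")
a=cv2.resize(p[45:143,205:303],(588,588),interpolation=cv2.INTER_CUBIC)[:,:]
b=cv2.resize(p[215:268,260:296],(208,306),interpolation=cv2.INTER_CUBIC)
b=cv2.convertScaleAbs(b,alpha=2.5)
o=np.zeros((588,796,3),np.uint8);o[:,:588]=a;o[:306,588:]=b
cv2.imwrite("pics/w2z.png",o)
X=np.load("pics/w2X.npy");d=np.load("pics/w2d.npy")
v,u=np.mgrid[:420,:560]
m=(u>200)&(u<305)&(v>40)&(v<145)&(d>0)&(X[...,2]<.059)
P=X[m];print("hole",cv2.minEnclosingCircle((P[:,:2]*1000).astype(np.float32)),np.median(P[:,2]),P[:,2].min(), cv2.fitEllipse(cv2.findContours(m.astype(np.uint8),0,1)[0][0]))
m=(d>0)&(abs(X[...,2]-.0655)<.004)&(u>140)&(u<350)&(v<195);print("plate",cv2.minAreaRect((X[m][:,:2]*1000).astype(np.float32)))
m2=(u>200)&(u<305)&(v>40)&(v<145)&(d>0)&(X[...,2]<.048);print(m2.sum(),X[m2].mean(0))
print("foot d",np.round(d[218:262:3,278],3),np.round(X[218:262:3,278],3))
```

```text
hole ((580.3975830078125, -35.72493362426758), 28.66244125366211) 0.054114008631441 0.03235118995821784 ((252.21975708007812, 93.970703125), (75.9989013671875, 80.8337173461914), 170.13963317871094)
plate ((584.0390014648438, -34.8375244140625), (129.97560119628906, 136.70411682128906), 9.044378280639648)
321 [ 0.57566331 -0.04288333  0.03572192]
foot d [0.321 0.155 0.151 0.146 0.142 0.137 0.135 0.131 0.127 0.124 0.122 0.12
 0.116 0.116 0.116] [[ 0.688 -0.004  0.   ]
 [ 0.643 -0.01   0.159]
 [ 0.643 -0.01   0.163]
 [ 0.643 -0.01   0.169]
 [ 0.643 -0.01   0.173]
 [ 0.642 -0.01   0.177]
 [ 0.643 -0.01   0.18 ]
 [ 0.643 -0.01   0.184]
 [ 0.643 -0.01   0.188]
 [ 0.642 -0.01   0.191]
 [ 0.643 -0.01   0.193]
 [ 0.643 -0.01   0.195]
 [ 0.643 -0.01   0.199]
 [ 0.644 -0.01   0.2  ]
 [ 0.645 -0.01   0.2  ]]
```

View pics/w2z.png

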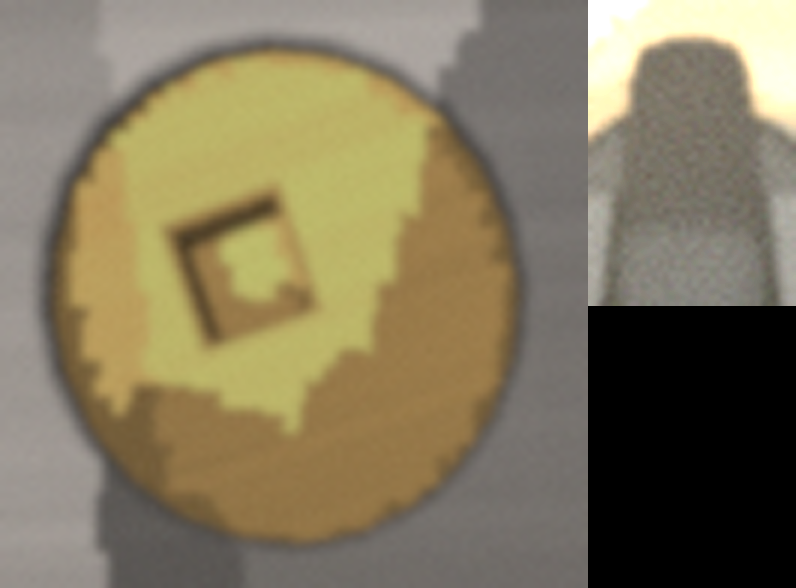

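The socket mouth is clean: crop corners (167,228), (278,188), (318,305), (212,347). The foot itself is hidden behind the grip's edge.

Run:
```python
from h import *
c=np.array([(167,228),(278,188),(318,305),(212,347)],float);uv=(c+.5)/6-.5+[205,45]
W=np.array([world("wrist",*q,z=.0535) for q in uv])[:,:2]
print(np.round(W,4),W.mean(0))
e=np.roll(W,-1,0)-W;print(np.hypot(*e.T),np.degrees(np.arctan2(e[:,1],e[:,0]))%90)
# grip edge in view -> where the camera sees the key
p=cv2.imread("pics/w2raw.png",0).astype(float);d=np.load("pics/w2d.npy");X=np.load("pics/w2X.npy")
for r in(222,226,230,236,242): 
    row=d[r,255:300];g=np.where((X[r,255:300,2]>.15)&(abs(X[r,255:300,0]-.643)<.004))[0]+255;print(r,g.min(),g.max(),X[r,g].mean(0))
s=read_state();print(s["position"],Q(s["tcp_rot"])[:,1])
S=np.r_[W.mean(0),0]-s["position"];print("delta in tool",Q(s["tcp_rot"]).T@S)
```

```text
[[ 0.5733 -0.051 ]
 [ 0.5672 -0.038 ]
 [ 0.58   -0.0318]
 [ 0.5864 -0.0444]] [ 0.57672817 -0.04129366]
[0.01442754 0.01424744 0.01414585 0.01474372] [25.07682865 25.72015893 27.063126   26.82647487]
222 271 284 [ 0.64280764 -0.00984381  0.16062059]
226 268 287 [ 0.64310055 -0.0098158   0.16585139]
230 267 288 [ 0.64328214 -0.00980965  0.17103341]
236 267 288 [ 0.64312305 -0.00985448  0.17933789]
242 266 289 [ 0.64320751 -0.00986079  0.1861599 ]
[ 0.66519256 -0.0072579   0.23619556] [-0.11703123  0.99312669  0.00175146]
delta in tool [ 0.09158723 -0.02386242  0.23625217]
```

```bash
python3 -m crank '[[[0.14,-0.235,0],0],[[0.14,-0.235,0],0],[[0.14,-0.235,0],0],[[0,0,0],0.056],[[0,0,0],0.056],[[0,0,0],0.056],[[0,0,0],0.056],[[0,0,0],0.056],[[0,0,0],0.056],[[0,0,0],0.056]]'; python3 -m crank '[[[0,0,0],0],[[0,0,0],0],[[0,0,0],0],[[0,0,0],0]]'
python3 - <<'E'
from h import *
s=read_state();R=Q(s["tcp_rot"]);print(s["position"],np.round(R,3),s["joint_positions"])
np.save("pics/w3p.npy",s["position"])
m=camera_model("wrist");p,d=grab_frame("wrist");X=cloud("wrist",d);print(m["eye"]-camera_model("wrist")["eye"])
cv2.imwrite("pics/w3raw.png",p[...,::-1]);np.save("pics/w3X.npy",X)
K=m["camera_matrix"];E=Q(m["rotation"]);q=E.T@(np.array([.577,-.042,.053])-m["eye"])
u=int(K[0][2]+K[0][0]*q[0]/-q[2]);v=int(K[1][2]-K[1][1]*q[1]/-q[2]);u0=max(u-30,0);v0=max(v-30,0);print(u,v,u0,v0)
cv2.imwrite("pics/w3z.png",cv2.resize(p[v0:v0+60,u0:u0+60,::-1],(600,600),interpolation=cv2.INTER_CUBIC))
for r in(226,230,236,242):
    L=(X[r,255:300]-s["position"])@R; g=(L[:,0]>.018)&(L[:,0]<.028)&(X[r,255:300,2]>.15);print(r,np.round(L[g].mean(0),4))
E
```

```text
clock: 6.75
position: [0.6154, -0.1183, 0.2365]
tcp_rot: [-0.001, 0.53, 0.848, 0.001]
ft_force: [-0.2, -0.5, -2.9]
grip_width: 0.0091
grasp_force: 59.2
clock: 7.25
position: [0.6155, -0.1213, 0.2364]
tcp_rot: [-0.0, 0.529, 0.849, 0.0]
ft_force: [-0.3, -0.8, -2.1]
grip_width: 0.0092
grasp_force: 59.2
[ 0.61545296 -0.12129445  0.23640734] [[-0.44   0.898 -0.   ]
 [ 0.898  0.44   0.   ]
 [ 0.     0.    -1.   ]] [ 0.02057365  0.68050421  0.21438056  1.65555041 -0.18349469  0.82532758
  0.7693007 ]
[-1.81179285e-05  6.64539481e-05  1.61109112e-05]
279 92 249 62
226 [ 0.0211 -0.0013  0.0703]
230 [ 0.021  -0.0016  0.0649]
236 [ 0.021  -0.0014  0.057 ]
242 [ 0.0209 -0.0014  0.0504]
```

View pics/w3z.png

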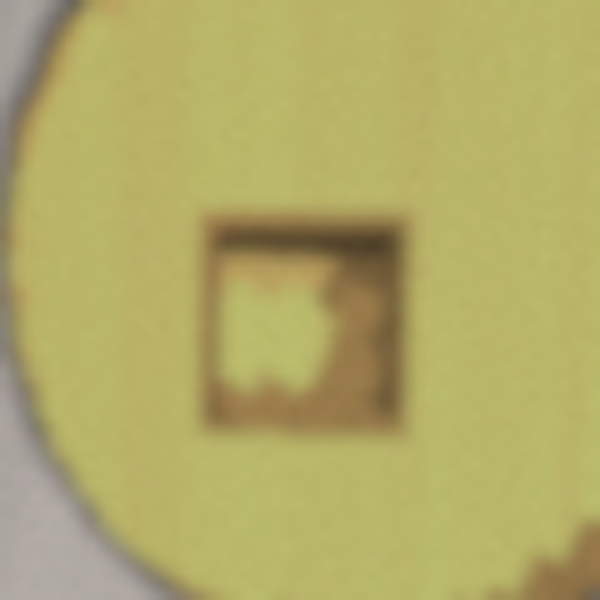

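The square is aligned with the image axes to within about 1°, so the yaw matches. Its mouth spans crop x 207–402, y 215–432.

Run:
```python
from h import *
s=read_state();R=Q(s["tcp_rot"])
for z in(.053,.0545):
    W=world("wrist",279.0,93.9,z=z);print(W,R.T@(W-s["position"]))
    a=world("wrist",249+20.75-.5,93.9,z=z);b=world("wrist",249+40.25-.5,93.9,z=z);c=world("wrist",279,62+21.55-.5,z=z);e=world("wrist",279,62+43.25-.5,z=z);print(np.linalg.norm(a-b),np.linalg.norm(c-e))
p=cv2.imread("pics/w3raw.png");o=cv2.convertScaleAbs(cv2.resize(p[205:275,235:325],(720,560),interpolation=cv2.INTER_CUBIC),alpha=2.5);cv2.imwrite("pics/w3k.png",o)
X=np.load("pics/w3X.npy");L=(X-s["position"])@R
m=(L[...,0]>.019)&(L[...,0]<.024)&(L[...,2]>.04)&(L[...,2]<.085);v,u=np.where(m);print(u.min(),u.max(),v.min(),v.max())
for r in range(222,262,6):print(r,[ (u[v==r].min(),u[v==r].max())], np.round(L[r,u[v==r]][:,1].min(),4),np.round(L[r,u[v==r]][:,1].max(),4),np.round(np.median(L[r,u[v==r]][:,0]),4))
```

```text
[ 0.576975   -0.04291295  0.053     ] [ 8.73366857e-02 -6.25392232e-05  1.83404033e-01]
0.014490236569738642 0.015215061226434066
[ 0.57701999 -0.04302245  0.0545    ] [ 8.72188490e-02 -7.02302182e-05  1.81904010e-01]
0.014404836315286747 0.015125389115562372
265 290 221 256
222 [(np.int64(271), np.int64(284))] -0.0044 0.0018 0.0213
228 [(np.int64(268), np.int64(287))] -0.0057 0.0031 0.0213
234 [(np.int64(267), np.int64(287))] -0.0059 0.0028 0.0213
240 [(np.int64(266), np.int64(288))] -0.0062 0.003 0.0213
246 [(np.int64(266), np.int64(289))] -0.0059 0.0033 0.0213
252 [(np.int64(265), np.int64(290))] -0.0061 0.0035 0.0208Traceback (most recent call last):
  File "<stdin>", line 9, in <module>
    return umr_minimum(a, axis, None, out, keepdims, initial, where)
ValueError: zero-size array to reduction operation minimum which has no identity
```

```bash
python3 -m crank '[[[0.2,0.002,0],0],[[0.2,0.002,0],0],[[0.193,0.003,0],0],[[0,0,0],0],[[0,0,0.1],0],[[0,0,0.1],0],[[0,0,0.06],0],[[0,0,0.03],0],[[0,0,0],0],[[0,0,0],0]]'
```

```text
clock: 8.55
position: [0.5776, -0.041, 0.1932]
tcp_rot: [0.0, 0.529, 0.848, 0.0]
ft_force: [-0.8, -0.1, -1.9]
grip_width: 0.0093
grasp_force: 59.3
```

```bash
python3 -m crank '[[[0,0,0],0],[[0,0,0],0]]'; python3 -m crank '[[[0,0,0.01],0],[[0,0,0.01],0],[[0,0,0.01],0],[[0,0,0.01],0]]'
```

```text
clock: 8.8
position: [0.5775, -0.0409, 0.1932]
tcp_rot: [0.0, 0.529, 0.848, 0.0]
ft_force: [-0.6, -0.2, -2.8]
grip_width: 0.0094
grasp_force: 59.3
clock: 9.3
position: [0.5773, -0.0409, 0.1867]
tcp_rot: [-0.0, 0.529, 0.848, -0.0]
ft_force: [-0.3, 0.5, -2.2]
grip_width: 0.0094
grasp_force: 59.3
```

```bash
for i in 1; do python3 -m crank '[[[0,0,0.007],0],[[0,0,0.007],0]]'; done
```

```text
clock: 9.55
position: [0.5773, -0.0409, 0.1847]
tcp_rot: [-0.0, 0.529, 0.848, -0.0]
ft_force: [-0.5, 0.7, -1.5]
grip_width: 0.0092
grasp_force: 59.3
```

```bash
python3 -m crank '[[[0,0,0.007],0],[[0,0,0.007],0]]'
```

```text
clock: 9.8
position: [0.5774, -0.0409, 0.1826]
tcp_rot: [-0.0, 0.529, 0.848, 0.0]
ft_force: [0.1, -1.1, -2.3]
grip_width: 0.0093
grasp_force: 59.3
```

```bash
python3 -m crank '[[[0,0,0.007],0],[[0,0,0.007],0]]'
```

```text
clock: 10.05
position: [0.5773, -0.0409, 0.1805]
tcp_rot: [-0.0, 0.529, 0.848, -0.0]
ft_force: [0.4, -0.4, -2.1]
grip_width: 0.0095
grasp_force: 59.3
```

```bash
python3 -m crank '[[[0,0,0.005],0],[[0,0,0.005],0]]'
```

```text
clock: 10.3
position: [0.5774, -0.0409, 0.1791]
tcp_rot: [0.0, 0.529, 0.848, 0.0]
ft_force: [-0.1, -0.6, -2.0]
grip_width: 0.0093
grasp_force: 59.3
```

No contact at 5 mm below the plug face, so the key appears to be entering the socket. I keep going down gently.

```bash
python3 -m crank '[[[0,0,0.008],0],[[0,0,0.008],0],[[0,0,0.008],0],[[0,0,0],0]]'
```

```text
clock: 10.8
position: [0.5773, -0.0409, 0.1754]
tcp_rot: [-0.0, 0.529, 0.848, -0.0]
ft_force: [-0.4, 0.5, -2.2]
grip_width: 0.0092
grasp_force: 59.3
```

```bash
python3 -m crank '[[[0,0,0.008],0],[[0,0,0.008],0],[[0,0,0.008],0],[[0,0,0],0]]'
```

```text
clock: 11.3
position: [0.5773, -0.0409, 0.1718]
tcp_rot: [-0.0, 0.529, 0.848, -0.0]
ft_force: [0.5, -0.8, -1.9]
grip_width: 0.0094
grasp_force: 59.3
```

```bash
python3 -m crank '[[[0,0,0.008],0],[[0,0,0.008],0],[[0,0,0],0]]'
```

```text
clock: 11.68
position: [0.5773, -0.0409, 0.1694]
tcp_rot: [-0.0, 0.529, 0.848, -0.0]
ft_force: [-0.6, -0.6, -2.7]
grip_width: 0.0091
grasp_force: 59.3
```

```bash
python3 -m crank '[[[0,0,0.006],0],[[0,0,0.006],0],[[0,0,0.006],0],[[0,0,0],0]]'
```

```text
clock: 12.18
position: [0.5773, -0.0409, 0.1667]
tcp_rot: [-0.0, 0.529, 0.848, -0.0]
ft_force: [0.6, -0.6, -2.0]
grip_width: 0.0092
grasp_force: 59.3
```

```bash
python3 -m crank '[[[0,0,0.006],0],[[0,0,0],0]]'
```

```text
clock: 12.42
position: [0.5773, -0.0409, 0.1658]
tcp_rot: [-0.0, 0.529, 0.848, -0.0]
ft_force: [0.3, -0.1, -1.8]
grip_width: 0.0093
grasp_force: 59.3
```

```bash
python3 -m crank '[[[0,0,0.006],0],[[0,0,0],0]]'
```

```text
clock: 12.68
position: [0.5773, -0.0409, 0.1649]
tcp_rot: [-0.0, 0.529, 0.848, -0.0]
ft_force: [-0.0, 0.1, -2.2]
grip_width: 0.0092
grasp_force: 59.3
```

```bash
python3 -m crank '[[[0,0,0.004],0],[[0,0,0],0]]'
```

```text
clock: 12.92
position: [0.5773, -0.0409, 0.1644]
tcp_rot: [-0.0, 0.529, 0.848, -0.0]
ft_force: [0.6, 0.0, -2.3]
grip_width: 0.0094
grasp_force: 59.3
```

```bash
python3 -m crank '[[[0,0,0.004],0],[[0,0,0],0]]'
```

```text
clock: 13.18
position: [0.5774, -0.0409, 0.164]
tcp_rot: [0.0, 0.529, 0.848, 0.0]
ft_force: [-0.4, 0.3, -0.4]
grip_width: 0.009
grasp_force: 59.7
```

```bash
python3 -m crank '[[[0,0,0.004],0],[[0,0,0],0]]'
```

```text
clock: 13.42
position: [0.5775, -0.0409, 0.1639]
tcp_rot: [0.0, 0.529, 0.848, 0.0]
ft_force: [-1.3, -0.4, 5.3]
grip_width: 0.0091
grasp_force: 60.6
```

Firm floor contact of about 7 N at the expected height, so the key is home. Now I turn anticlockwise (negative tool yaw) and watch the torque.

```bash
cat > s.py <<'E'
from h import *
s=read_state();R=Q(s["tcp_rot"]);print("F",np.round(s["ft_force"],1),"M",np.round(s["wrist_torque"],3),"yaw",np.round(np.degrees(np.arctan2(R[1,0],R[0,0])),2),np.round(s["position"],4),"gw",round(s["grip_width"],4))
E
python3 s.py; python3 -m crank '[[[0,0,-0.002],-0.015],[[0,0,0],-0.015],[[0,0,0],-0.015],[[0,0,0],-0.015],[[0,0,0],0]]' >/dev/null; python3 s.py
```

```text
F [-1.3 -0.4  5.3] M [ 0.065  0.424 -0.001] yaw 116.07 [ 0.5775 -0.0409  0.1639] gw 0.0091
F [-1.7 -0.4  6.3] M [-0.021  0.407 -0.108] yaw 126.94 [ 0.5774 -0.0412  0.1639] gw 0.0088
```

```bash
python3 -m crank '[[[0,0,0],-0.015],[[0,0,0],-0.015],[[0,0,0],-0.015],[[0,0,0],-0.015],[[0,0,0],0]]' >/dev/null; python3 s.py
```

```text
F [-2.3  0.6  6.7] M [-0.135  0.556 -0.123] yaw 137.72 [ 0.5772 -0.0414  0.1639] gw 0.0093
```

```bash
python3 -m crank '[[[0,0,0],-0.015],[[0,0,0],-0.015],[[0,0,0],-0.015],[[0,0,0],-0.015],[[0,0,0],-0.015],[[0,0,0],-0.015],[[0,0,0],0]]' >/dev/null; python3 s.py
```

```text
F [-2.6 -0.7  6.6] M [-0.222  0.644 -0.143] yaw 153.92 [ 0.577  -0.0416  0.1639] gw 0.0095
```

```bash
python3 -m crank '[[[0,0,0],-0.015],[[0,0,0],-0.015],[[0,0,0],-0.015],[[0,0,0],-0.015],[[0,0,0],-0.015],[[0,0,0],-0.015],[[0,0,0],0]]' >/dev/null; python3 s.py
```

```text
F [-2.3 -1.1  7.3] M [-0.507  0.682 -0.041] yaw 170.1 [ 0.5768 -0.0421  0.1639] gw 0.0092
```

```bash
python3 -m crank '[[[0,0,0],-0.012],[[0,0,0],-0.012],[[0,0,0],-0.012],[[0,0,0],-0.012],[[0,0,0],0]]' >/dev/null; python3 s.py
```

```text
F [-2.2 -2.5  7.5] M [-0.579  0.774 -0.136] yaw 178.73 [ 0.5768 -0.0423  0.1639] gw 0.0095
```

```bash
python3 -m crank '[[[0,0,0],-0.012],[[0,0,0],-0.012],[[0,0,0],-0.012],[[0,0,0],0]]' >/dev/null; python3 s.py
```

```text
F [-2.7 -1.5  6.8] M [-0.597  0.701 -0.154] yaw -174.8 [ 0.5768 -0.0424  0.1639] gw 0.0093
```

Yaw is 185°, and I expect the stop between about 189° and 197°. I continue in small steps until it's felt.

```bash
python3 -m crank '[[[0,0,0],-0.008],[[0,0,0],-0.008],[[0,0,0],0]]' >/dev/null; python3 s.py
```

```text
F [-3.8 -2.9  7.3] M [-0.664  0.654 -0.15 ] yaw -171.93 [ 0.5768 -0.0425  0.1639] gw 0.0095
```

```bash
python3 -m crank '[[[0,0,0],-0.008],[[0,0,0],-0.008],[[0,0,0],0]]' >/dev/null; python3 s.py
```

```text
F [-2.2 -2.4  6.8] M [-0.651  0.722 -0.126] yaw -169.05 [ 0.5768 -0.0426  0.1639] gw 0.0095
```

```bash
python3 -m crank '[[[0,0,0],-0.008],[[0,0,0],0]]' >/dev/null; python3 s.py
```

```text
F [-2.6 -2.3  7.9] M [-0.728  0.729 -0.149] yaw -167.62 [ 0.5768 -0.0426  0.1639] gw 0.0096
```

```bash
python3 -m crank '[[[0,0,0],-0.007],[[0,0,0],0]]' >/dev/null; python3 s.py
```

```text
F [-3.1 -3.5  7. ] M [-0.732  0.625 -0.111] yaw -166.36 [ 0.5768 -0.0426  0.1639] gw 0.0094
```

```bash
python3 -m crank '[[[0,0,0],-0.007],[[0,0,0],0]]' >/dev/null; python3 s.py
```

```text
F [-2.1 -2.3  7.5] M [-0.737  0.703 -0.11 ] yaw -165.1 [ 0.5768 -0.0427  0.1639] gw 0.0096
```

```bash
python3 -m crank '[[[0,0,0],-0.007],[[0,0,0],0]]' >/dev/null; python3 s.py
```

```text
F [-2.8 -2.3  7.5] M [-0.748  0.676 -0.124] yaw -163.84 [ 0.5768 -0.0427  0.1639] gw 0.0091
```

```bash
python3 -m crank '[[[0,0,0],-0.006],[[0,0,0],0]]' >/dev/null; python3 s.py
```

```text
F [-2.6 -3.3  7.3] M [-0.722  0.597 -0.155] yaw -162.77 [ 0.5768 -0.0427  0.1639] gw 0.009
```

```bash
python3 -m crank '[[[0,0,0],-0.006],[[0,0,0],0]]' >/dev/null; python3 s.py
```

```text
F [-2.1 -2.9  7.2] M [-0.769  0.696 -0.161] yaw -161.69 [ 0.5769 -0.0428  0.1639] gw 0.0089
```

```bash
python3 -m crank '[[[0,0,0],-0.006],[[0,0,0],0]]' >/dev/null; python3 s.py
```

```text
F [-3.2 -4.   7.9] M [-0.743  0.665 -0.07 ] yaw -160.61 [ 0.5768 -0.0428  0.1639] gw 0.0093
```

```bash
python3 -m crank '[[[0,0,0],-0.007],[[0,0,0],0]]' >/dev/null; python3 s.py
```

```text
F [-3.2 -1.5  6.9] M [-0.828  0.67  -0.229] yaw -159.37 [ 0.5769 -0.0429  0.1639] gw 0.0091
```

```bash
python3 -m crank '[[[0,0,0],-0.007],[[0,0,0],0]]' >/dev/null; python3 s.py
```

```text
F [-2.7 -2.7  6.6] M [-0.803  0.655 -0.311] yaw -158.13 [ 0.5769 -0.0429  0.1639] gw 0.0092
```

```bash
python3 -m crank '[[[0,0,0],-0.007],[[0,0,0],0]]' >/dev/null; python3 s.py
```

```text
F [-2.7 -2.3  6.4] M [-0.803  0.725 -0.41 ] yaw -156.9 [ 0.5769 -0.0429  0.1639] gw 0.0091
```

The stop is felt: torque rises steadily from 0.15 to 0.41 N m over 3.7°. I ease back to unload, then release and lift away.

```bash
python3 -m crank '[[[0,0,0],0.01],[[0,0,0],0.006],[[0,0,0],0]]' >/dev/null; python3 s.py; python3 -m crank '[[[0,0,0],0],[[0,0,0],0],[[0,0,0],0],[[0,0,0],0],[[0,0,0],0],[[0,0,0],0],[[0,0,0],0]]' -0.2 20; python3 s.py
```

```text
F [-2.8 -3.3  7.1] M [-0.808  0.664  0.003] yaw -159.7 [ 0.5768 -0.0428  0.1639] gw 0.0093
clock: 22.05
position: [0.5774, -0.0409, 0.1635]
tcp_rot: [0.0, -0.176, 0.984, 0.0]
ft_force: [0.0, 0.5, -0.1]
grip_width: 0.0512
grasp_force: 0.0
F [ 0.   0.5 -0.1] M [ 0.005 -0.019  0.034] yaw -159.68 [ 0.5774 -0.0409  0.1635] gw 0.0512
```

Now I lift straight up and back off along tool −x, so the wrist camera can check the key.

```bash
python3 -m crank '[[[0,0,-0.1],0],[[0,0,-0.2],0],[[0,0,-0.25],0],[[0,0,-0.25],0],[[-0.2,0,-0.1],0],[[-0.15,0,0],0],[[0,0,0],0],[[0,0,0],0]]' -1
python3 - <<'E'
from h import *
s=read_state();m=camera_model("wrist");p,d=grab_frame("wrist");X=cloud("wrist",d)
cv2.imwrite("pics/w4.png",p[...,::-1])
k=(np.hypot(X[...,0]-.577,X[...,1]+.041)<.04)&(X[...,2]>.115)&(d>0)&(X[...,2]<.15);P=X[k];print(k.sum(),P.mean(0),np.percentile(P[:,2],[5,50,95]),cv2.minAreaRect((P[:,:2]*1000).astype(np.float32)))
E
```

```text
clock: 23.05
position: [0.6256, -0.023, 0.2986]
tcp_rot: [-0.001, -0.176, 0.984, -0.0]
ft_force: [-0.2, -0.4, 0.4]
grip_width: 0.0855
grasp_force: 0.0
828 [ 0.57600944 -0.04324156  0.1274089 ] [0.12542282 0.12752645 0.12890221] ((576.5585327148438, -43.09840774536133), (45.51673126220703, 9.962543487548828), 17.01999282836914)
```

View pics/w4.png

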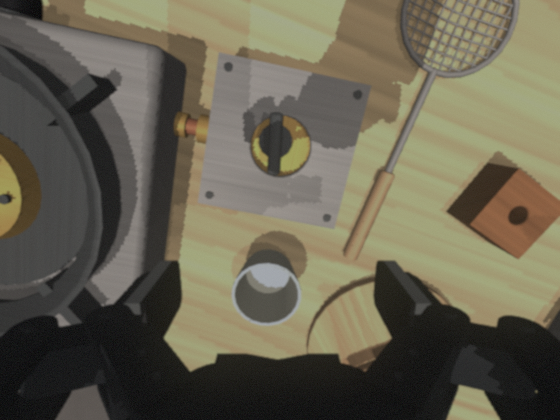

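The key stands upright in the opening at about (277,145). Its top is at z 0.1275 (0.127 expected) and its yaw is 8.2° past the box's 90°, which matches the stop plus the socket's play. The bystanders appear undisturbed.

```bash
python3 -c "
from workcell import *
print(job_done())"
```

```text
the job is handed in; nothing more can be done
None
```

The steel key is seated fully home, the cock is turned to its open stop (felt at about 0.4 N m), the key stands upright and released, and the job is handed in at about 23 s; no verdict came back.

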